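# Stack a heatsink on a pile of unknown height

## Robot

A 6-joint arm with a two-finger parallel gripper is mounted at the origin on the work surface. World frame = base frame: x ahead of the robot, y to its left, z up, the work surface at z = 0. Lengths are in m, angles in rad, forces in N, time in s.
With the tool pointing down it reaches from about 0.25 to 0.725 m from the base axis. Payload 4 kg.
Tool frame: the origin (TCP) lies midway between the tips of the shut fingers; the grasp point (between the pads) lies pinch_z behind it (pinch_z is the distance from the TCP to the grasp point, in m); z points along the fingers, y is the direction in which the jaws open and shut (so a half turn about z gives the same grasp; the last joint's range is limited). The gripper opens to 85 mm and grips with 20 to 120 N. Pads are 22 mm wide; open, the fingers measure 114 mm over their backs; the gripper's body (76 mm by 85 mm) begins 54 mm behind the grasp point. The pads swing forward as they close: fully open they stand 13 mm farther back than shut.
Start: joints at [-1.211, 0.241, 0.005, 1.335, 0, 1.571], TCP at [0.176, -0.468, 0.231] pointing down, gripper open.
Joint ranges: [-2.72, 2.72], [-1.05, 1.87], [-1.09, 1.28], [-1.99, 2.15], [-1.42, 1.44], [-3.14, 3.14]. Speed limits (rad/s): [2.79, 2.79, 3.14, 3.14, 3.14, 3.14].

## Interface

Orientations are given as a unit quaternion [x, y, z, w].
In Python, from workcell import * gives the robot as it stands.
- The arm moves only by the tool move_arm, never from a script. Its argument "motion" is a list of rows, each a list of 3 entries, a list of its own where there are three numbers: the finger opening in mm, from 0 to 85.4, then the shift along the tool's x, y, z in units of 50 mm (1.0 is 50 mm), then the turn about the tool's z in units of 6 degrees (1.0 is 6 degrees). In form: [[claw, [dx, dy, dz], roll], ...]. A call has exactly 10 rows; each row is the pose to reach, as a shift and turn from the pose commanded when the call began, along the tool's axes at that moment; what a row does not reach only later rows make up. A row lasts 1/10 s, in which the tool goes at most 50 mm and 8.59 degrees, less where a joint would pass 70% of its speed; a pose out of reach is approached as far as the arm can. A call with a gripper value outside its range is refused whole. The fingers move at their own pace and stop on an object; the grip force is fixed at half the most. Time passes only in rows, so rows that repeat a pose let the fingers close, or fill a call up. It gives the time, the measured TCP pose, the force and the opening at its end, in the units of the state.
- get_obs(): the state, without advancing time (a new reading comes with each control period).
- camera(name): name is "scene" or "top"; returns a dict with "color" (400x640x3 uint8, red, green, blue), "fx", "fy", "cx", "cy" (pixels), "distortion" ([k1, k2, p1, p2, k3] as OpenCV has them; the pictures are not rectified), "rvec" (rotation vector, rad) and "tvec" (3), from world to camera coordinates, as OpenCV has them. Camera axes: x right, y down, z forward; pixel columns grow to the right and rows downward; lengths in m; the calibration is good to about 2 mm. A picture is of the moment at which its call begins. There is no depth.
- job_done(): hands the job in, once; it reports no verdict.
The state is a dict: "clock": time; "joint_pos": joint angles; "joint_vel": joint speeds; "tau": joint torques, N m; "eef_pos": TCP position; "tool_rot": TCP orientation; "ft_force": force on the tool from outside, world axes, zero at the start; "ft_torque": the same for the moment, N m; "grip_width": finger opening in m.
Only numpy, scipy, OpenCV 4.12 (cv2) and the standard library are available. Lean on these libraries where they do the work, as an engineer would, in place of code of your own. Each camera call takes 0.05 s, during which the arm holds its last target.

## Task

Take the long finned heatsink off its sloping rest and lay it flat, fins up, on top of the pile of matching heatsinks in the stock rack, between the guide posts. How high the pile stands is not known: lower the heatsink gently until you feel it touch the pile, and only then let go; do not drop it or ram it down. Leave the short heatsink and the other things on the bench where they are.

Things in the scene. Friction and masses are not known exactly. Their poses are not given: they have to be found in the camera images.
- heatsink: The long heatsink to stack: aluminium slab with 7 lengthwise fins, 150 mm long (x), 60 wide (y), 24 thick (z, fins up), 0.2-0.45 kg. Origin: centre of flat underside. Starts on the rest, x pointing up the 30 degree slope, low end on the stop. Hold it across its 60 mm width at mid-length, square to the slope; fingertips lower than its underside would rub on the pile, which is as wide.
- rest: Fixed plywood rest under the long heatsink. Origin: centre of its foot, on the bench; x level, up-slope, towards the robot (the slope faces away from it). Slope rises 30 degrees along x, 48 mm wide (narrower than the heatsink), its surface 75 mm above the bench over the origin. A stop across the low end stands 14 mm above the slope surface. Foot 150 x 60 mm; top edge about 112 mm up.
- rack: Fixed stock rack. Origin: centre of its foot, on the bench; x along its length, z up. Black foot 190 x 100 mm, 45 high. In it, centred and square, stands a pile of heatsinks like the long one (150 x 60 mm) that gives about 1 mm per 3 N pressed but cannot shift; its top lies between 56 and 106 mm above the bench, different every time and not told. Either end round is fine for the heatsink laid on it.
- rack_mouth (a point): Point on the rack's centre line at the height of the post tops, 128 mm above the bench; axes as the rack's. Four dark steel guide posts at x 51 to 73 mm either side, inner faces at y 35 mm either side; one post at each end, inner face 80 mm from the centre: 5 mm play all round for a heatsink. The long sides are open between x -51 and +51 mm.
- short_heatsink: A like heatsink only 100 mm long (60 mm wide, 24 mm thick), on a second rest of the same kind. Origin: centre of its underside. To be left alone.
- reel: Bystander: a reel of solder wire, upright, 64 mm across, 38 mm high. Origin: centre of its underside.
- bin: Bystander: a small open orange bin, 100 x 75 mm, 45 mm high. Origin: centre of its underside.
- tin: Bystander: a small open steel tin, 70 mm across, 30 mm high. Origin: centre of its underside.
Not all that is in view belongs to the job. What is shaped like the rest but turquoise is not meant.

How it is judged:
On the way, in this order (a step that is already met when the one before it is completed fails the run):
1. the long heatsink is held by the fingers, clear of its rest (contact force between the fingers and heatsink above 0.5 N and contact force between heatsink and rest below 0.05 N and distance between heatsink and rest above 0.1 m), for 0.2 s.
2. still held, it is felt to touch the pile: in the rack between the posts, level, all but still (contact force between the fingers and heatsink above 0.5 N and contact force between heatsink and rack above 0.5 N and angle between heatsink's own z axis and vertical below 0.12 rad and linear speed of heatsink below 0.03 m/s and height (world z) of heatsink below 0.116 m and x of heatsink in the frame of rack between -0.01 and 0.01 m and y of heatsink in the frame of rack between -0.01 and 0.01 m and angle between the x axis of heatsink and the x axis of rack, either way round below 0.12 rad), for 0.1 s.
At the end, for the whole second after the job is handed in: The long heatsink lies released and at rest on the pile, fins up, flat within 3.4 deg, centred in the rack within 10 mm along and across, square within 7 deg (either end round), underside below 112 mm. Short heatsink within 15 mm of its start; reel, bin, tin within 20 mm (x of heatsink in the frame of rack between -0.01 and 0.01 m and y of heatsink in the frame of rack between -0.01 and 0.01 m and angle between the x axis of heatsink and the x axis of rack, either way round below 0.12 rad and height (world z) of heatsink below 0.112 m and angle between heatsink's own z axis and vertical below 0.06 rad and linear speed of heatsink below 0.02 m/s and angular speed of heatsink below 0.1 rad/s and contact force between heatsink and rack above 0.5 N and contact force between the fingers and heatsink below 0.05 N and distance of short_heatsink from where it was at the start of the episode below 0.015 m and distance of each of reel, bin, tin from where it was at the start of the episode below 0.02 m); the robot touches nothing.
It fails at once if the long heatsink is dropped: it moves faster than 0.35 m/s with no finger on it (a fall of over 6 mm) (contact force between the fingers and heatsink below 0.05 N and linear speed of heatsink above 0.35 m/s).
It fails at once if the long heatsink is rammed into the rack or pile with more than 45 N (contact force between heatsink and rack above 45 N).
It fails at once if a bystander is shifted: the short heatsink by more than 15 mm, or the reel, bin or tin by more than 20 mm (distance of short_heatsink from where it was at the start of the episode above 0.015 m or distance of any of reel, bin, tin from where it was at the start of the episode above 0.02 m).
It also fails if it takes over 48 s, if anything falls off the work surface, if the arm or the gripper's body presses on something with over 40 N, if the wrist force passes 120 N, or if a joint passes its speed limit or range.

## Working session

There is one attempt and no reset: what is moved stays moved. The work goes in short steps, Python scripts to look and compute and a tool call to move; the robot and the scene stay as the last step left them, time stands still between calls to the robot, and variables do not carry over. Pictures are saved under pics/ and viewed, and the job is handed in when it is done.

Besides the shell and the picture viewer there is one more tool, called after "Request:" as a command line: name --argument value ..., lists and objects as JSON in quotes. move_arm: Moves the arm, as the interface text tells. Its arguments: {"type":"object","properties":{"motion":{"type":"array","items":{"type":"array"}}},"required":["motion"]}

```bash
mkdir -p pics; ls; python3 - <<'E'
from workcell import *
import cv2,numpy as np
o=get_obs()
for k,v in o.items(): print(k,np.round(v,4))
for n in("scene","top"):
    c=camera(n); cv2.imwrite(f"pics/{n}0.png",c["color"][:,:,::-1])
    R=cv2.Rodrigues(np.array(c["rvec"]))[0]; print(n,c["fx"],c["fy"],c["cx"],c["cy"],c["distortion"],-R.T@np.array(c["tvec"]).ravel())
try: print(pinch_z)
except Exception as e: print(e)
E
```

```text
pics
clock 0.0
joint_pos [-1.211   0.2414  0.0037  1.3352  0.      1.5708]
joint_vel [ 0.001   0.0019 -0.      0.0025 -0.0022  0.0016]
tau [-1.60000e-03 -3.72312e+01  2.52412e+01  1.68000e-02 -2.00000e-04
 -0.00000e+00]
eef_pos [ 0.1758 -0.4674  0.2304]
tool_rot [ 9.839e-01  1.789e-01 -2.000e-04 -1.000e-03]
ft_force [-1.1565  0.4111 -0.1602]
ft_torque [-0.0502  0.0479  0.0036]
grip_width 0.0851
scene 432.57701424349113 432.57701424349113 322.6009582435622 198.3127215112179 [-0.11124685  0.          0.          0.          0.        ] [ 1.15813199 -0.83782355  0.96670126]
top 437.754401956735 437.754401956735 325.1322287177517 202.38982108628335 [-0.075586  0.        0.        0.        0.      ] [ 0.42173364 -0.03590412  1.17381881]
0.0187
```

View pics/scene0.png

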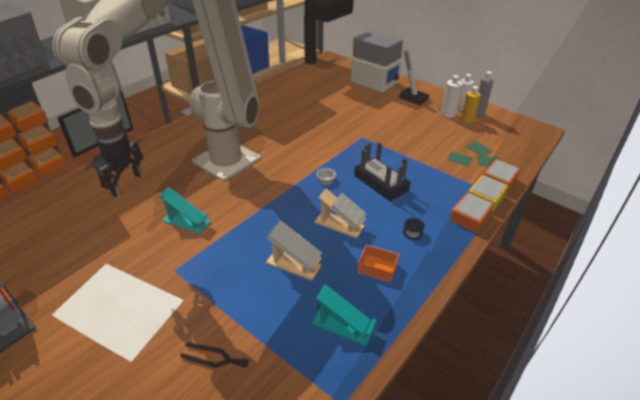

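View pics/top0.png

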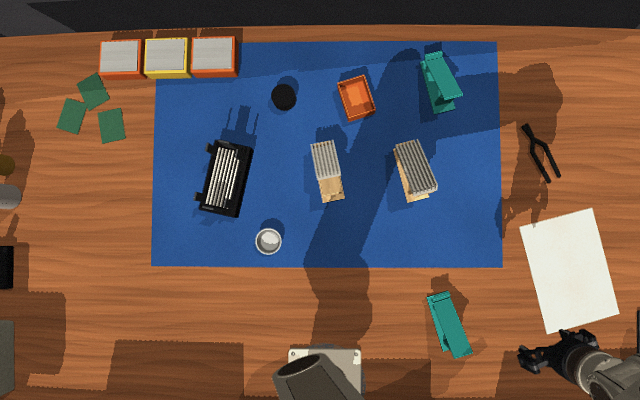

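The top view shows the long heatsink at about (416,167), the short one at (326,158), the rack at (227,178), the tin at (268,241), the reel at (284,97) and the bin at (355,98). The turquoise rests are decoys. I'll zoom in to get corners.

```bash
cat > h.py <<'E'
import numpy as np,cv2
def rays(c,px):
    K=np.array([[c["fx"],0,c["cx"]],[0,c["fy"],c["cy"]],[0,0,1]]);d=np.array(c["distortion"],float)
    u=cv2.undistortPoints(np.array(px,float).reshape(-1,1,2),K,d).reshape(-1,2)
    R=cv2.Rodrigues(np.array(c["rvec"],float))[0];o=-R.T@np.array(c["tvec"],float).ravel()
    return o,np.c_[u,np.ones(len(u))]@R
def onz(c,px,z):
    o,r=rays(c,px); z=np.asarray(z,float)
    return o+r*((z-o[2])/r[:,2])[:,None]
def proj(c,P):
    K=np.array([[c["fx"],0,c["cx"]],[0,c["fy"],c["cy"]],[0,0,1]])
    return cv2.projectPoints(np.array(P,float).reshape(-1,1,3),np.array(c["rvec"],float),np.array(c["tvec"],float),K,np.array(c["distortion"],float))[0].reshape(-1,2)
def crop(c,n,x0,y0,w,h,s):
    im=cv2.resize(c["color"][y0:y0+h,x0:x0+w,::-1],None,fx=s,fy=s,interpolation=cv2.INTER_CUBIC)
    for i in range(0,w,10):
        cv2.putText(im,str(x0+i),(i*s,10),0,.35,(0,255,255),1);cv2.line(im,(i*s,12),(i*s,18),(0,255,255),1)
    for i in range(0,h,10):
        cv2.putText(im,str(y0+i),(0,i*s+4),0,.35,(0,255,255),1)
    cv2.imwrite(f"pics/{n}.png",im)
E
python3 - <<'E'
from workcell import *
from h import *
c=camera("top");crop(c,"hs_top",380,130,70,80,7);crop(c,"rack_top",185,130,80,95,6)
c=camera("scene");crop(c,"hs_sc",255,215,80,70,8);crop(c,"rack_sc",345,135,75,70,8)
E
```

```text
(no output)
```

View pics/hs_top.png

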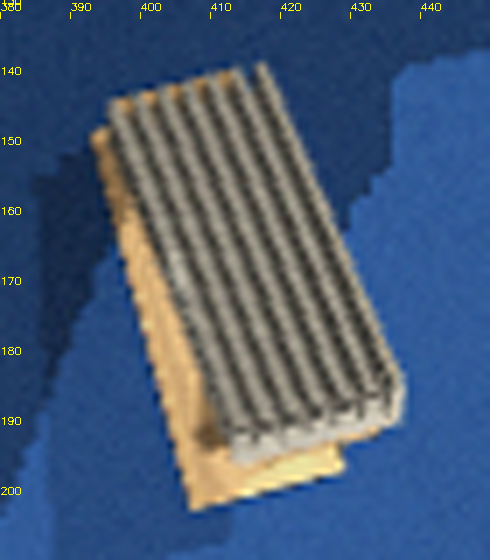

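View pics/rack_top.png

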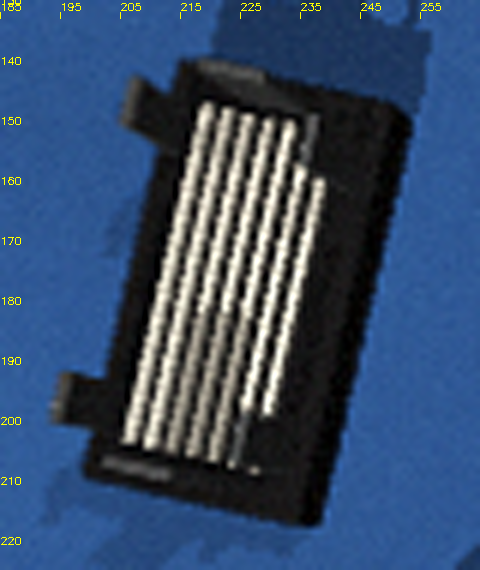

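View pics/hs_sc.png

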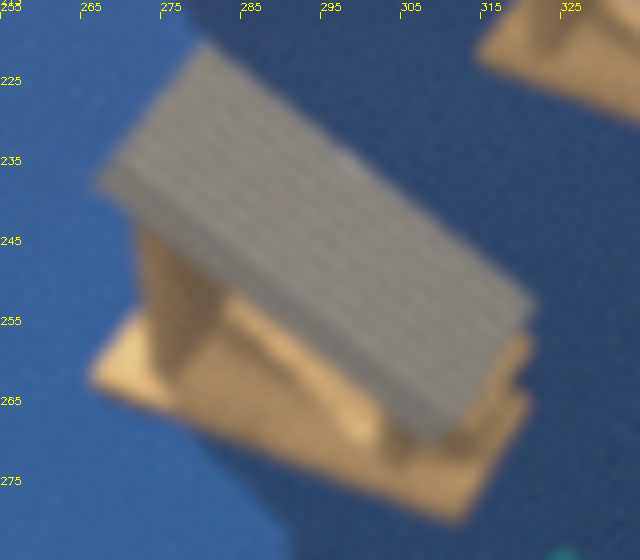

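View pics/rack_sc.png

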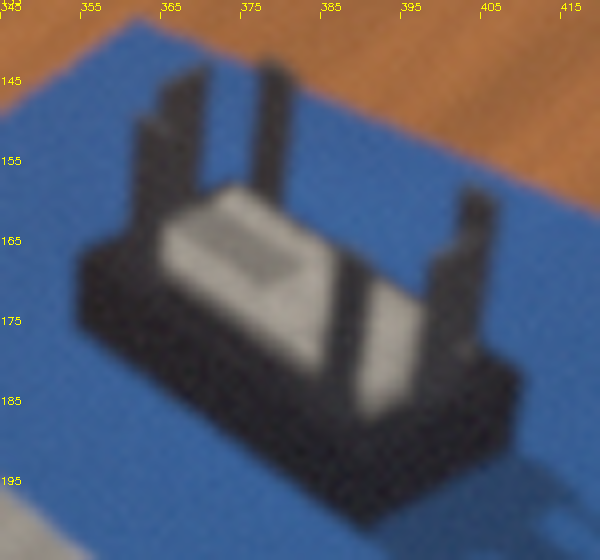

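```bash
python3 - <<'E'
from workcell import *
from h import *
T=camera("top");S=camera("scene")
def tri(a,b):
    o1,r1=rays(T,[a]);o2,r2=rays(S,[b]);r1=r1[0]/np.linalg.norm(r1);r2=r2[0]/np.linalg.norm(r2)
    t=np.linalg.lstsq(np.c_[r1,-r2],o2-o1,rcond=None)[0];p,q=o1+t[0]*r1,o2+t[1]*r2
    return (p+q)/2,np.linalg.norm(p-q)
P={}
for n,a,b in[("HR",(436.5,184.5),(267,237)),("HL",(413,192.5),(280.5,220.5)),("LR",(417,139),(308.5,269)),("LL",(395.5,144.5),(321.5,252.5))]:
    P[n],e=tri(a,b);print(n,P[n].round(4),round(e,4))
print("lens",[round(np.linalg.norm(P[a]-P[b]),4) for a,b in("HR LR".split(),"HL LL".split(),"HR HL".split(),"LR LL".split())])
# expected heights of fin-top corners above bench
u=(P["HR"]+P["HL"]-P["LR"]-P["LL"]);print("dir",u/np.linalg.norm(u),"slope",np.degrees(np.arcsin(u[2]/np.linalg.norm(u))),"yaw",np.degrees(np.arctan2(u[1],u[0])))
print("centre",sum(P.values())/4)
# rack foot outline top at z=.045
print("foot z45",onz(T,[(215.5,140.5),(253,148),(199,209),(237.5,217)],[.045]*4).round(4))
print("foot z0 sc",onz(S,[(390.5,201),(409,192.5),(355,176)],[0]*3).round(4))
print("foot z45 sc",onz(S,[(355,165.5),(410,181.5)],[.045]*2).round(4))
# post tops: long side left posts / end posts
print("posts128",onz(T,[(207.5,143),(205.5,150.5),(195,192),(193.5,200)],[.128]*4).round(4))
print("posts128 sc",onz(S,[(380.5,143.5),(405,158.5),(370,143.5)],[.128]*3).round(4))
E
```

```text
HR [ 0.5164 -0.2753  0.1197] 0.0043
HL [ 0.5008 -0.2128  0.1279] 0.0078
LR [ 0.64   -0.2432  0.0494] 0.007
LL [ 0.6287 -0.1822  0.0574] 0.0052
lens [np.float64(0.1458), np.float64(0.1492), np.float64(0.065), np.float64(0.0625)]
dir [-0.85264521 -0.21251656  0.47731841] slope 28.51040882007133 yaw -166.00454069470723
centre [ 0.57149488 -0.22839601  0.08861396]
foot z45 [[0.6419 0.2865 0.045 ]
 [0.6212 0.1863 0.045 ]
 [0.4611 0.3275 0.045 ]
 [0.4404 0.225  0.045 ]]
foot z0 sc [[ 0.6288  0.2007 -0.    ]
 [ 0.6548  0.283   0.    ]
 [ 0.4499  0.2381  0.    ]]
foot z45 sc [[0.4455 0.2397 0.045 ]
 [0.6497 0.2864 0.045 ]]
posts128 [[0.6197 0.2826 0.128 ]
 [0.6012 0.2872 0.128 ]
 [0.4996 0.3114 0.128 ]
 [0.4801 0.3148 0.128 ]]
posts128 sc [[0.5007 0.3111 0.128 ]
 [0.6168 0.2865 0.128 ]
 [0.472  0.2867 0.128 ]]
```

```bash
python3 - <<'E'
from workcell import *
from h import *
T=camera("top");S=camera("scene")
f=onz(S,[(266,262.5),(312.5,280.5),(321.5,265)],[0.0]*3);print("foot sc z0",f.round(4));d=f[1]-f[0];print(np.linalg.norm(d),np.degrees(np.arctan2(d[1],d[0])),np.linalg.norm(f[2]-f[1]))
f=onz(T,[(407.5,202.5),(429.5,197),(393.5,149)],[0.01]*3);print("foot top",f.round(4));
for a,b in((0,1),(0,2)):
    d=f[b]-f[a];print(np.linalg.norm(d),np.degrees(np.arctan2(d[1],d[0])))
# fin-top plane
for zc in(.0886,.0926):
    o,r=rays(T,[(436.5,184.5),(413,192.5),(417,139),(395.5,144.5)])
    yaw=np.radians(14);n=np.array([np.cos(yaw)*.5,np.sin(yaw)*.5,np.sqrt(.75)])
    oc,rc=rays(T,[(415.5,165)]);C=(oc+rc*((zc-oc[2])/rc[:,2])[:,None])[0]
    p=o+r*(((C-o)@n)/(r@n))[:,None];print(p.round(4),p.mean(0).round(4))
    for a,b in((0,2),(1,3),(0,1),(2,3)):
        d=p[b]-p[a];print(round(np.linalg.norm(d),4),round(np.degrees(np.arctan2(d[1],d[0])),2))
E
```

```text
foot sc z0 [[ 0.4965 -0.2752  0.    ]
 [ 0.646  -0.239   0.    ]
 [ 0.6289 -0.1776  0.    ]]
0.15384023492340512 13.593216811387961 0.06376304915187368
foot top [[ 0.48   -0.2209  0.01  ]
 [ 0.4946 -0.2795  0.01  ]
 [ 0.6233 -0.1848  0.01  ]]
0.06045559776301177 -75.98355046556163
0.14777677948936743 14.129126977164344
[[ 0.5176 -0.2729  0.1238]
 [ 0.4981 -0.2157  0.1267]
 [ 0.6426 -0.2409  0.0493]
 [ 0.6282 -0.185   0.0495]] [ 0.5716 -0.2286  0.0873]
0.1491 14.36
0.1543 13.26
0.0605 108.81
0.0577 104.5
[[ 0.5172 -0.272   0.1277]
 [ 0.4978 -0.215   0.1306]
 [ 0.6418 -0.2401  0.0534]
 [ 0.6274 -0.1845  0.0537]] [ 0.5711 -0.2279  0.0913]
0.1485 14.36
0.1538 13.26
0.0603 108.81
0.0575 104.5
```

Request:
move_arm --motion '[[85,[0,0,0],-1],[85,[0,0,0],-2],[85,[0,0,0],-3],[85,[0,0,0],-4],[85,[0,0,0],-5],[85,[0,0,0],-6],[85,[0,0,0],-7],[85,[0,0,0],-8],[85,[0,0,0],-9],[85,[0,0,0],-10]]'

```text
clock: 1.4
eef_pos: [0.176, -0.468, 0.2313]
tool_rot: [0.761, 0.649, -0.0, 0.0]
ft_force: [-0.3, 0.3, -1.3]
grip_width: 0.0851
```

```bash
python3 - <<'E'
from workcell import *
import numpy as np
o=get_obs();print(o["clock"],np.degrees(o["joint_pos"]).round(1),o["tool_rot"],o["eef_pos"])
E
```

```text
1.4 [-69.4  13.8   0.3  76.5  -0.   29.8] [ 7.61163335e-01  6.48560234e-01 -2.11336065e-05  3.86315515e-06] [ 0.17604147 -0.46796937  0.23131871]
```

Yaw comes out near 14° from both views, and the underside centre sits about 75 mm up. The tool can only roll about the vertical and can't tilt. So I'll grip the heatsink tilted, level it gently against the free bench, and then stack it. First I'll move above it.

Request:
move_arm --motion '[[85,[0.6,0.7,0],-1.3],[85,[1.2,1.4,0],-2.6],[85,[1.8,2.1,0],-3.9],[85,[2.4,2.8,0],-5.2],[85,[3.0,3.5,0],-6.5],[85,[3.6,4.2,0],-7.8],[85,[4.2,4.9,0],-9.1],[85,[4.8,5.6,0],-10.4],[85,[5.4,6.3,0],-11.7],[85,[5.95,6.93,0],-13]]'

```text
clock: 2.4
eef_pos: [0.5682, -0.2295, 0.2312]
tool_rot: [0.182, 0.983, 0.0, 0.0]
ft_force: [0.3, -0.3, 0.0]
grip_width: 0.0848
```

```bash
cat > to.py <<'E'
from workcell import *
import numpy as np,sys
from scipy.spatial.transform import Rotation as R
def show(t,yaw):
    o=get_obs();r=R.from_quat(o["tool_rot"]);M=r.as_matrix();y=np.degrees(np.arctan2(M[1,0],M[0,0]))
    d=M.T@(np.array(t)-o["eef_pos"])/.05
    print("t",round(o["clock"],2),"pos",np.round(o["eef_pos"],4),"yaw",round(y,2),"j",np.degrees(o["joint_pos"]).round(0),"F",np.round(o["ft_force"],1),"M",np.round(o["ft_torque"],2),"w",round(o["grip_width"],4))
    print("shift",d.round(3),"turn",round(-((yaw-y+180)%360-180)/6,3))
a=[float(v) for v in sys.argv[1:]]
show(a[:3],a[3])
E
python3 to.py .5655 -.2295 .2313 194
```

```text
t 2.4 pos [ 0.5682 -0.2295  0.2312] yaw 158.98 j [-22.  27.  19.  82.   0.  -1.] F [ 0.3 -0.3  0. ] M [-0.03  0.03  0.03] w 0.0848
shift [ 0.05  -0.019 -0.002] turn -5.837
```

Request:
move_arm --motion '[[85,[0.05,-0.02,0.2],-1],[85,[0.05,-0.02,0.4],-2],[85,[0.05,-0.02,0.6],-3],[85,[0.05,-0.02,0.8],-4],[85,[0.05,-0.02,1.0],-5],[85,[0.05,-0.02,1.2],-5.84],[85,[0.05,-0.02,1.4],-5.84],[85,[0.05,-0.02,1.6],-5.84],[85,[0.05,-0.02,1.8],-5.84],[85,[0.05,-0.02,1.8],-5.84]]'

```text
clock: 3.4
eef_pos: [0.5626, -0.2306, 0.1393]
tool_rot: [-0.118, 0.993, 0.001, -0.002]
ft_force: [0.1, 0.7, -0.3]
grip_width: 0.085
```

```bash
python3 to.py .5655 -.2295 .075 194; python3 - <<'E'
from workcell import *
from h import *
c=camera("top");crop(c,"g1_top",370,120,90,100,6)
c=camera("scene");crop(c,"g1_sc",235,165,100,110,5)
E
```

```text
t 3.4 pos [ 0.5626 -0.2306  0.1393] yaw -166.39 j [-22.  29.   9.  70.  -0. -36.] F [ 0.1  0.7 -0.3] M [ 0.02 -0.01 -0.02] w 0.085
shift [-0.065  0.005  1.286] turn -0.065
```

View pics/g1_top.png

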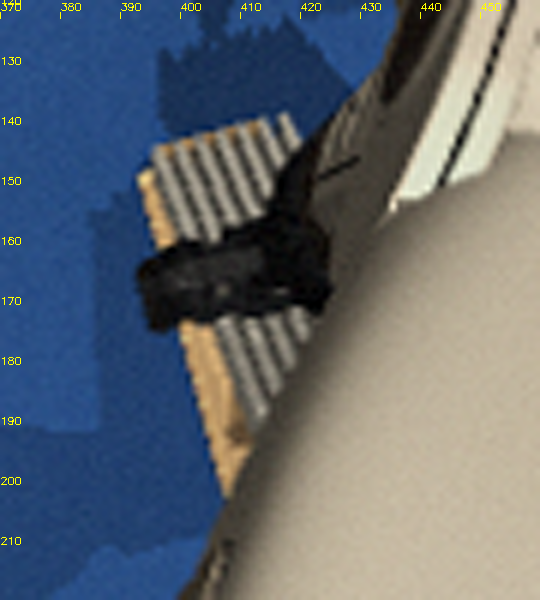

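View pics/g1_sc.png

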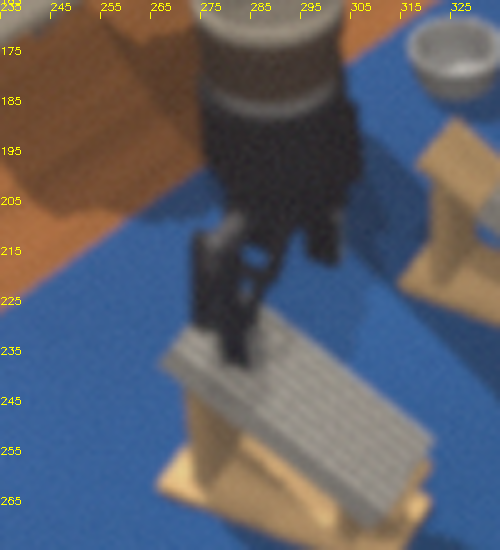

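The fingers straddle the heatsink at mid-length. In the scene view the near fingertip is at (282,238), over the near edge. I'll go down and close.

Request:
move_arm --motion '[[85,[-0.06,0,0.2],-0.06],[85,[-0.06,0,0.4],-0.06],[85,[-0.06,0,0.6],-0.06],[85,[-0.06,0,0.8],-0.06],[85,[-0.06,0,1.0],-0.06],[85,[-0.06,0,1.15],-0.06],[85,[-0.06,0,1.25],-0.06],[85,[-0.06,0,1.28],-0.06],[85,[-0.06,0,1.28],-0.06],[85,[-0.06,0,1.28],-0.06]]'

```text
clock: 4.5
eef_pos: [0.567, -0.2304, 0.0778]
tool_rot: [-0.122, 0.993, -0.0, 0.0]
ft_force: [0.1, -0.3, 0.9]
grip_width: 0.0852
```

```bash
python3 to.py .5655 -.2295 .075 194; python3 - <<'E'
from workcell import *
from h import *
c=camera("scene");crop(c,"g2_sc",245,195,90,90,6)
print(proj(c,[(.5655+.03*np.sin(np.radians(14)),-.2295-.03*np.cos(np.radians(14)),z) for z in(.088,.09,.071)]))
E
```

```text
t 4.5 pos [ 0.567  -0.2304  0.0778] yaw -165.99 j [-22.  32.   4.  62.   0. -36.] F [ 0.1 -0.3  0.9] M [-0.04 -0.04 -0.02] w 0.0852
shift [0.025 0.026 0.056] turn 0.002
[[287.45278406 251.11810987]
 [287.42078405 250.62140361]
 [287.72235919 255.29535545]]
```

View pics/g2_sc.png

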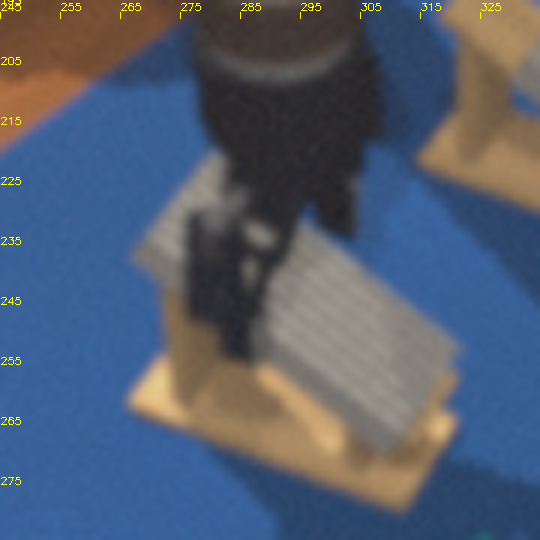

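```bash
python3 - <<'E'
from workcell import *
from h import *
c=camera("scene");s,k=np.sin(np.radians(14)),np.cos(np.radians(14))
for lab,off in(("in",.0425),("out",.057)):
  for u in(-.011,.011):
    print(lab,u,proj(c,[(.567+off*s+u*k,-.2304-off*k+u*s,z) for z in(.078,.091)]).round(1).tolist())
E
```

```text
in -0.011 [[282.1, 255.8], [281.9, 252.5]]
in 0.011 [[289.1, 258.3], [288.9, 255.1]]
out -0.011 [[279.5, 259.3], [279.3, 256.1]]
out 0.011 [[286.6, 261.9], [286.4, 258.7]]
```

Request:
move_arm --motion '[[85,[0.02,0.02,0.07],0],[85,[0.02,0.02,0.07],0],[70,[0.02,0.02,0.07],0],[65,[0.02,0.02,0.07],0],[60,[0.02,0.02,0.07],0],[50,[0.02,0.02,0.07],0],[40,[0.02,0.02,0.07],0],[40,[0.02,0.02,0.07],0],[40,[0.02,0.02,0.07],0],[40,[0.02,0.02,0.07],0]]'

```text
clock: 5.6
eef_pos: [0.5657, -0.2297, 0.0743]
tool_rot: [-0.122, 0.993, -0.0, 0.0]
ft_force: [-0.5, 0.2, 5.5]
grip_width: 0.0585
```

```bash
python3 to.py .5655 -.2295 .075 194; python3 - <<'E'
from workcell import *
from h import *
c=camera("scene");crop(c,"g3_sc",245,195,90,90,6)
E
```

```text
t 5.6 pos [ 0.5657 -0.2297  0.0743] yaw -165.99 j [-22.  32.   4.  62.  -0. -36.] F [-0.5  0.2  5.5] M [0.   0.17 0.16] w 0.0585
shift [ 0.003  0.006 -0.013] turn 0.002
```

View pics/g3_sc.png

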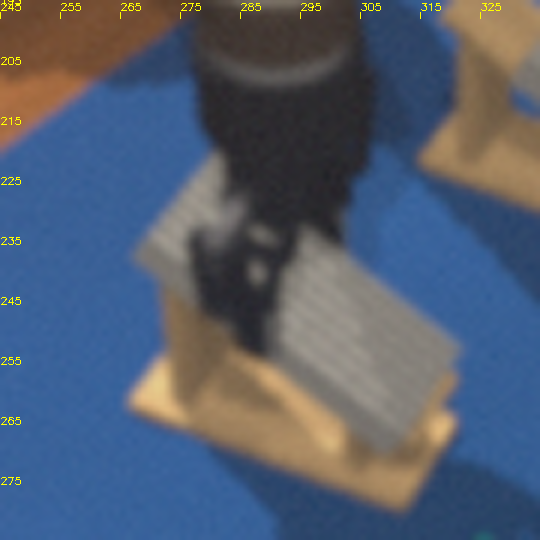

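Gripped at 58.5 mm indicated width, with the fingertips just above the underside. Lifting.

Request:
move_arm --motion '[[40,[0,0,-0.1],0],[40,[0,0,-0.3],0],[40,[0,0,-0.6],0],[40,[0,0,-0.9],0],[40,[0,0,-1.3],0],[40,[0,0,-1.7],0],[40,[0,0,-2.1],0],[40,[0,0,-2.5],0],[40,[0,0,-2.8],0],[40,[0,0,-3.0],0]]'

```text
clock: 6.65
eef_pos: [0.5654, -0.2295, 0.2248]
tool_rot: [-0.122, 0.993, -0.0, 0.0]
ft_force: [0.7, -0.2, -3.6]
grip_width: 0.0592
```

```bash
python3 to.py .52 -.385 .16 194; python3 - <<'E'
from workcell import *
from h import *
c=camera("scene");crop(c,"l1_sc",235,105,110,110,5)
c=camera("top");cv2.imwrite("pics/l1_top.png",c["color"][:,:,::-1])
print(onz(c,[(470,130),(470,240)],[0,0]))
E
```

```text
t 6.65 pos [ 0.5654 -0.2295  0.2248] yaw -165.99 j [-22.  27.  18.  81.   0. -36.] F [ 0.7 -0.2 -3.6] M [ 0.01 -0.01  0.  ] w 0.0592
shift [ 1.635 -2.798  1.296] turn 0.002
[[ 0.67728807 -0.39435279  0.        ]
 [ 0.38013344 -0.38926061  0.        ]]
```

View pics/l1_sc.png

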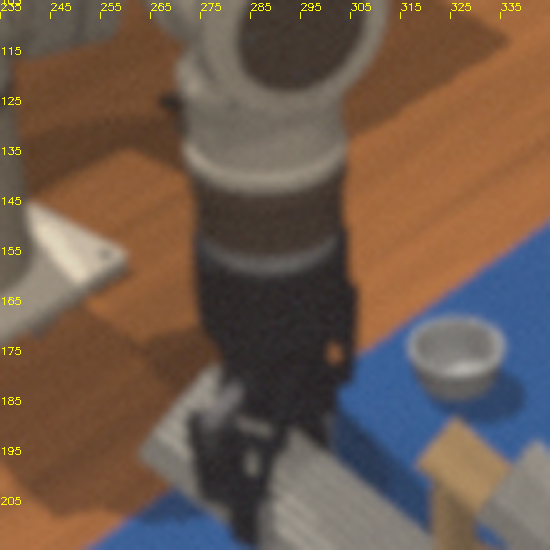

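View pics/l1_top.png

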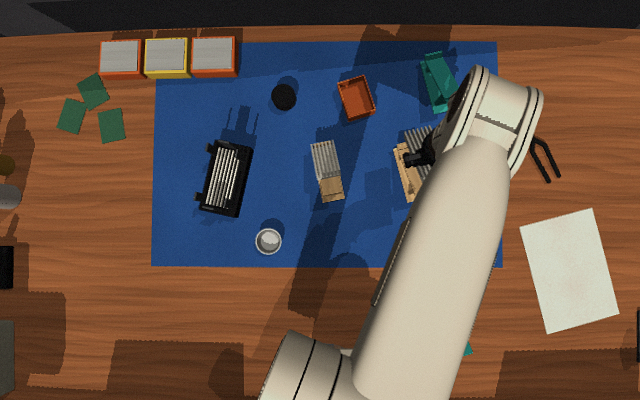

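The heatsink is held, clear of the rest, and weighs about 3.6 N. The bench around (0.50, -0.385) is empty, so I'll carry it there to level it.

Request:
move_arm --motion '[[40,[0.15,-0.2,0],0],[40,[0.4,-0.55,0],0],[40,[0.75,-1.0,0],0],[40,[1.1,-1.5,0],0],[40,[1.45,-1.95,0],0],[40,[1.75,-2.35,0.2],0],[40,[1.95,-2.6,0.6],0],[40,[2.02,-2.7,1.0],0],[40,[2.02,-2.7,1.4],0],[40,[2.02,-2.7,1.7],0]]'

```text
clock: 7.75
eef_pos: [0.4977, -0.3853, 0.1354]
tool_rot: [-0.121, 0.993, 0.002, -0.002]
ft_force: [0.3, -0.2, -5.2]
grip_width: 0.059
```

Request:
move_arm --motion '[[40,[0,0,0.25],0],[40,[0,0,0.5],0],[40,[0,0,0.75],0],[40,[0,0,1.0],0],[40,[0,0,1.2],0],[40,[0,0,1.35],0],[40,[0,0,1.5],0],[40,[0,0,1.6],0],[40,[0,0,1.7],0],[40,[0,0,1.7],0]]'

```text
clock: 8.75
eef_pos: [0.4998, -0.3847, 0.0531]
tool_rot: [-0.122, 0.993, 0.0, -0.0]
ft_force: [0.2, 0.3, -4.0]
grip_width: 0.0585
```

```bash
python3 to.py .5 -.385 .035 194; python3 - <<'E'
from workcell import *
from h import *
c=camera("scene");crop(c,"b1_sc",190,220,120,110,5)
E
```

```text
t 8.75 pos [ 0.4998 -0.3847  0.0531] yaw -165.98 j [-38.  35.   6.  61.  -0. -52.] F [ 0.2  0.3 -4. ] M [ 0.04  0.06 -0.  ] w 0.0585
shift [-0.003 -0.006  0.363] turn 0.003
```

View pics/b1_sc.png

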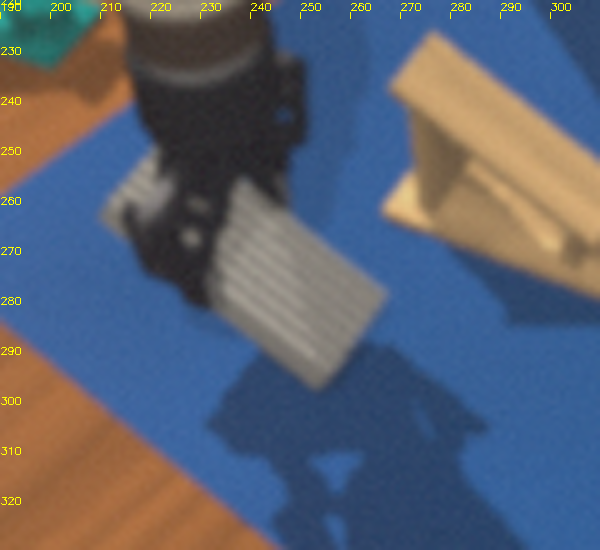

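Still tilted and clear of everything. Lowering slowly so the low end touches the bench and the heatsink pivots in the pads.

Request:
move_arm --motion '[[40,[0,0,0.06],0],[40,[0,0,0.12],0],[40,[0,0,0.18],0],[40,[0,0,0.24],0],[40,[0,0,0.3],0],[40,[0,0,0.34],0],[40,[0,0,0.38],0],[40,[0,0,0.42],0],[40,[0,0,0.46],0],[40,[0,0,0.5],0]]'

```text
clock: 9.8
eef_pos: [0.4986, -0.3862, 0.0323]
tool_rot: [-0.121, 0.993, -0.001, -0.001]
ft_force: [-10.0, 0.2, 14.1]
grip_width: 0.0591
```

```bash
python3 to.py .5 -.385 .001 194
```

```text
t 9.8 pos [ 0.4986 -0.3862  0.0323] yaw -166.04 j [-38.  37.   5.  58.  -0. -52.] F [-10.    0.2  14.1] M [0.43 1.37 0.18] w 0.0591
shift [-0.033  0.018  0.626] turn -0.007
```

Request:
move_arm --motion '[[40,[0.08,0,0.0],0],[40,[0.16,0,0.03],0],[40,[0.24,0,0.06],0],[40,[0.32,0,0.09],0],[40,[0.4,0,0.12],0],[40,[0.48,0,0.15],0],[40,[0.56,0,0.18],0],[40,[0.64,0,0.21],0],[40,[0.72,0,0.24],0],[40,[0.8,0,0.24],0]]'

```text
clock: 10.8
eef_pos: [0.461, -0.3946, 0.0165]
tool_rot: [-0.122, 0.993, 0.0, 0.0]
ft_force: [2.8, 0.8, 1.3]
grip_width: 0.0591
```

```bash
python3 to.py .46 -.395 .001 194; python3 - <<'E'
from workcell import *
from h import *
c=camera("scene");crop(c,"b2_sc",180,220,120,110,5)
E
```

```text
t 10.8 pos [ 0.461  -0.3946  0.0165] yaw -165.98 j [-41.  35.  -1.  54.   0. -55.] F [2.8 0.8 1.3] M [ 0.35 -1.38  0.  ] w 0.0591
shift [ 0.022 -0.003  0.311] turn 0.003
```

View pics/b2_sc.png

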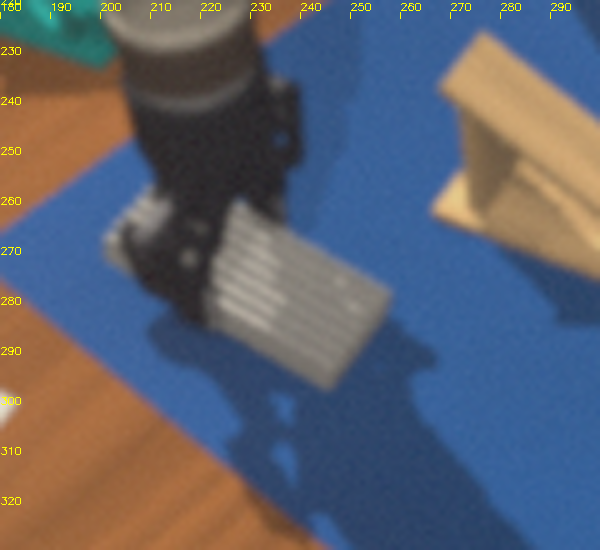

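It is pivoting with low force (about 5 N of contact). Continuing.

Request:
move_arm --motion '[[40,[0.06,0,0.04],0],[40,[0.12,0,0.08],0],[40,[0.18,0,0.12],0],[40,[0.24,0,0.15],0],[40,[0.3,0,0.18],0],[40,[0.35,0,0.2],0],[40,[0.4,0,0.22],0],[40,[0.45,0,0.23],0],[40,[0.5,0,0.24],0],[40,[0.5,0,0.24],0]]'

```text
clock: 11.85
eef_pos: [0.4366, -0.401, 0.0049]
tool_rot: [-0.122, 0.993, -0.0, -0.0]
ft_force: [3.4, -0.6, 3.4]
grip_width: 0.0591
```

```bash
python3 to.py .43 -.4 .001 194; python3 - <<'E'
from workcell import *
from h import *
c=camera("scene");crop(c,"b3_sc",170,220,120,110,5)
E
```

```text
t 11.85 pos [ 0.4366 -0.401   0.0049] yaw -166.01 j [-43.  35.  -4.  52.  -0. -57.] F [ 3.4 -0.6  3.4] M [ 0.3  -1.29 -0.07] w 0.0591
shift [0.123 0.051 0.078] turn -0.002
```

View pics/b3_sc.png

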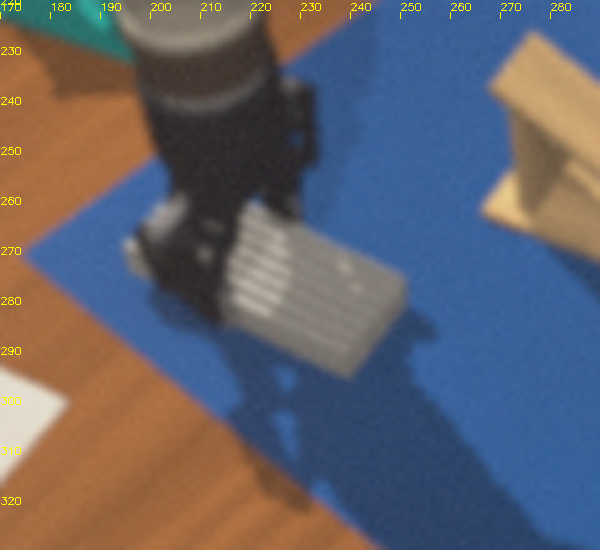

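Request:
move_arm --motion '[[40,[0.05,0,0.02],0],[40,[0.1,0,0.03],0],[40,[0.15,0,0.04],0],[40,[0.2,0,0.05],0],[40,[0.25,0,0.06],0],[40,[0.3,0,0.07],0],[40,[0.35,0,0.08],0],[40,[0.35,0,0.09],0],[40,[0.35,0,0.1],0],[40,[0.35,0,0.1],0]]'

```text
clock: 12.9
eef_pos: [0.4189, -0.4051, -0.0006]
tool_rot: [-0.122, 0.993, 0.0, -0.001]
ft_force: [0.4, -0.7, 2.5]
grip_width: 0.059
```

```bash
python3 to.py .42 -.405 .001 194
```

```text
t 12.9 pos [ 0.4189 -0.4051 -0.0006] yaw -166.03 j [-44.  34.  -6.  50.  -0. -58.] F [ 0.4 -0.7  2.5] M [ 0.03 -0.75  0.01] w 0.059
shift [-0.021 -0.002 -0.031] turn -0.005
```

Request:
move_arm --motion '[[40,[0.03,0,0.01],0],[40,[0.06,0,0.02],0],[40,[0.09,0,0.03],0],[40,[0.12,0,0.04],0],[40,[0.12,0,0.05],0],[40,[0.12,0,0.06],0],[40,[0.12,0,0.06],0],[40,[0.12,0,0.06],0],[40,[0.12,0,0.06],0],[40,[0.12,0,0.06],0]]'

```text
clock: 13.9
eef_pos: [0.414, -0.4064, -0.003]
tool_rot: [-0.122, 0.993, 0.0, -0.0]
ft_force: [2.1, 1.7, 5.9]
grip_width: 0.059
```

```bash
python3 to.py .42 -.405 .001 194; python3 - <<'E'
from workcell import *
from h import *
c=camera("scene");crop(c,"b4_sc",160,220,120,110,5)
E
```

```text
t 13.9 pos [ 0.414  -0.4064 -0.003 ] yaw -165.99 j [-44.  34.  -6.  50.  -0. -58.] F [2.1 1.7 5.9] M [ 0.44 -1.19  0.03] w 0.059
shift [-0.124 -0.001 -0.081] turn 0.001
```

View pics/b4_sc.png

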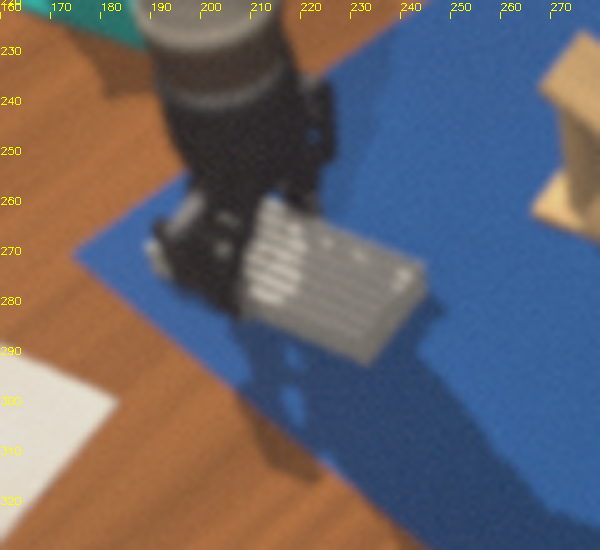

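```bash
python3 - <<'E'
from workcell import *
from h import *
c=camera("scene")
x=c
f=onz(c,[(191,274.5),(232,293),(244,277)],[0]*3);print(f.round(3),[np.linalg.norm(f[1]-f[0]),np.linalg.norm(f[2]-f[1])],np.degrees(np.arctan2(*(f[1]-f[0])[[1,0]])))
# prediction of level block centred at (cx) 
k,s=np.cos(np.radians(14)),np.sin(np.radians(14))
for off in(0,.008):
  C=np.array([.414+off*k,-.4064+off*s,0])
  for z in(0,.024):
    print(off,z,proj(c,[C+[a*k+b*(-s),a*s+b*k,z] for a,b in((-.075,-.03),(.075,-.03),(.075,.03),(-.075,.03))]).round(1).tolist())
E
```

```text
[[ 0.362 -0.449  0.   ]
 [ 0.503 -0.416  0.   ]
 [ 0.487 -0.355 -0.   ]] [np.float64(0.1446557166452083), np.float64(0.06318270610871705)] 13.003233536950631
0 0 [[186.7, 273.1], [229.5, 291.5], [241.2, 276.5], [199.2, 259.3]]
0 0.024 [[185.1, 267.6], [228.3, 286.1], [240.2, 271.0], [197.8, 253.8]]
0.008 0 [[188.9, 274.0], [231.8, 292.5], [243.6, 277.4], [201.4, 260.1]]
0.008 0.024 [[187.3, 268.6], [230.7, 287.1], [242.6, 272.0], [199.9, 254.7]]
```

The far end is near flush, but the moment shows the low end still carries the load. A little further down.

Request:
move_arm --motion '[[40,[0.03,0,0.01],0],[40,[0.06,0,0.02],0],[40,[0.09,0,0.03],0],[40,[0.12,0,0.04],0],[40,[0.12,0,0.04],0],[40,[0.12,0,0.05],0],[40,[0.12,0,0.05],0],[40,[0.12,0,0.05],0],[40,[0.12,0,0.05],0],[40,[0.12,0,0.05],0]]'

```text
clock: 15.0
eef_pos: [0.4116, -0.4078, -0.0031]
tool_rot: [-0.123, 0.992, -0.001, 0.003]
ft_force: [6.8, 4.4, 15.3]
grip_width: 0.0585
```

```bash
python3 to.py .414 -.4064 -.003 194
```

```text
t 15.0 pos [ 0.4116 -0.4078 -0.0031] yaw -165.91 j [-45.  34.  -7.  49.   0. -59.] F [ 6.8  4.4 15.3] M [ 1.64 -1.76 -0.11] w 0.0585
shift [-0.053  0.015 -0.002] turn 0.015
```

Request:
move_arm --motion '[[40,[-0.06,0,-0.03],0],[40,[-0.06,0,-0.04],0],[40,[-0.06,0,-0.04],0],[65,[-0.06,0,-0.04],0],[75,[-0.06,0,-0.04],0],[85,[-0.06,0,-0.04],0],[85,[-0.06,0,-0.04],0],[85,[-0.06,0,-0.3],0],[85,[-0.06,0,-0.7],0],[85,[-0.06,0,-1.1],0]]'

```text
clock: 16.0
eef_pos: [0.411, -0.407, 0.0503]
tool_rot: [-0.122, 0.993, 0.0, -0.0]
ft_force: [1.3, -1.1, -0.1]
grip_width: 0.0848
```

```bash
python3 to.py .42 -.405 -.003 194; python3 - <<'E'
from workcell import *
from h import *
c=camera("scene");crop(c,"b5_sc",160,210,120,110,5)
c=camera("top");crop(c,"b5_top",410,160,130,100,6)
E
```

```text
t 16.0 pos [ 0.411  -0.407   0.0503] yaw -165.99 j [-45.  30.  -3.  56.  -0. -59.] F [ 1.3 -1.1 -0.1] M [-0.01 -0.05  0.02] w 0.0848
shift [-0.185 -0.004  1.067] turn 0.002
```

View pics/b5_sc.png

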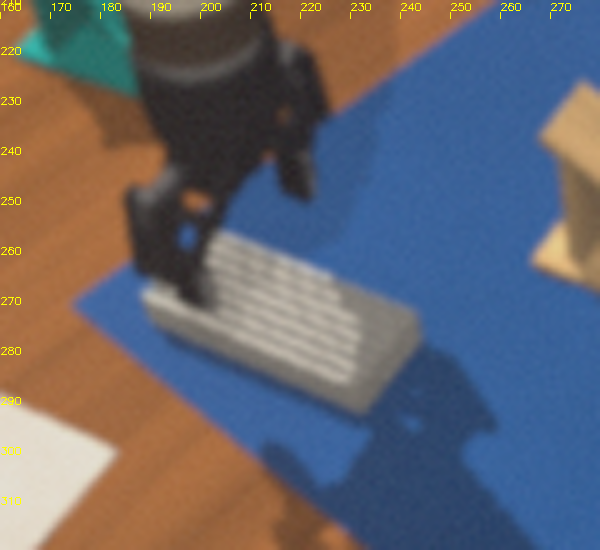

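View pics/b5_top.png

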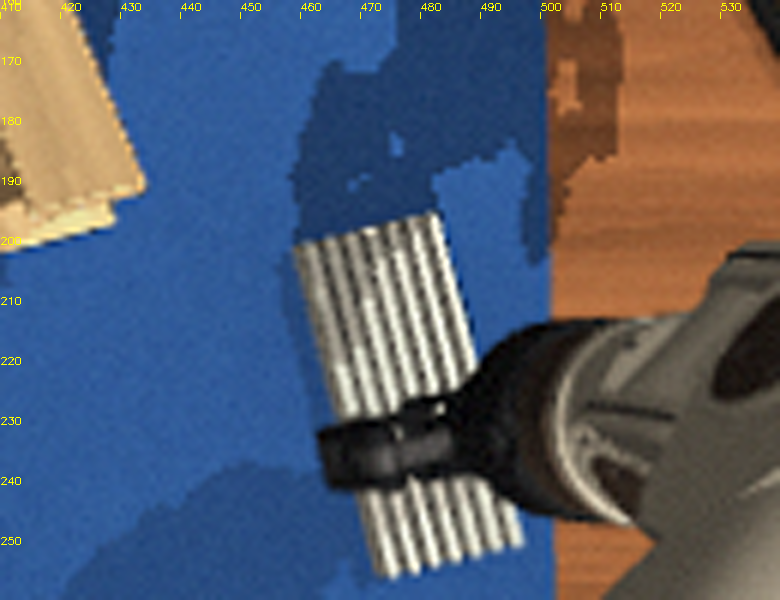

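The heatsink lies flat and fins up on the bench, with corners at (459,201), (482.5,195), (496,251) and (473.5,256) in the top view. I'll regrip it at its true centre.

```bash
python3 - <<'E'
from workcell import *
from h import *
c=camera("top")
f=onz(c,[(459,200.7),(482.7,194.8),(496.3,250.7),(473.5,256.2)],[.024]*4);print(f.round(4),f.mean(0).round(4))
for a,b in((3,0),(2,1),(1,0),(2,3)):
    d=f[b]-f[a];print(round(np.linalg.norm(d),4),np.degrees(np.arctan2(d[1],d[0])).round(2))
s=camera("scene")
g=onz(s,[(243.5,272),(232,288),(188.5,268.5),(202.5,256)],[.024]*4);print("scene",g.round(4),g.mean(0).round(4))
E
```

```text
[[ 0.484  -0.3543  0.024 ]
 [ 0.4996 -0.4173  0.024 ]
 [ 0.3528 -0.4513  0.024 ]
 [ 0.3387 -0.3909  0.024 ]] [ 0.4188 -0.4034  0.024 ]
0.1499 14.13
0.1506 13.05
0.065 103.86
0.0621 103.19
scene [[ 0.4892 -0.3556  0.024 ]
 [ 0.5069 -0.4152  0.024 ]
 [ 0.3588 -0.4492  0.024 ]
 [ 0.3517 -0.3919  0.024 ]] [ 0.4267 -0.403   0.024 ]
```

Request:
move_arm --motion '[[85,[-0.1,0,0.3],0],[85,[-0.2,0,0.6],0],[85,[-0.2,0,0.85],0],[85,[-0.2,0,0.98],0],[85,[-0.2,0,1.0],0],[65,[-0.2,0,1.0],0],[40,[-0.2,0,1.0],0],[40,[-0.2,0,1.0],0],[40,[-0.2,0,1.0],0],[40,[-0.2,0,1.0],0]]'

```text
clock: 17.2
eef_pos: [0.4215, -0.4053, 0.0001]
tool_rot: [-0.122, 0.993, -0.001, 0.0]
ft_force: [-0.1, -1.2, 2.7]
grip_width: 0.0586
```

```bash
python3 to.py .42 -.405 .2 194; python3 - <<'E'
from workcell import *
from h import *
T=camera("top");S=camera("scene")
# rack: top-edge corners of foot z45 (lit/dark outline) and centre
f=onz(T,[(215.3,140.5),(253.3,148),(199,209),(238,217.2)],[.045]*4);print(f.mean(0).round(4))
# pile fin ends (white stripes): near/far ends of 1st and last visible stripe
for z in(.08,.1):
  f=onz(T,[(219.5,147.5),(206.5,203.5),(238.5,160),(229.5,198.5)],[z]*4);print(z,f.round(4))
print("center by posts")
E
```

```text
t 17.2 pos [ 4.215e-01 -4.053e-01  1.000e-04] yaw -166.0 j [-44.  34.  -5.  50.  -0. -58.] F [-0.1 -1.2  2.7] M [-0.    0.03 -0.03] w 0.0586
shift [ 0.024  0.007 -3.998] turn 0.001
[0.541  0.2559 0.045 ]
0.08 [[0.6169 0.2658 0.08  ]
 [0.4739 0.297  0.08  ]
 [0.5845 0.2162 0.08  ]
 [0.4866 0.2379 0.08  ]]
0.1 [[0.6133 0.2602 0.1   ]
 [0.4729 0.2909 0.1   ]
 [0.5815 0.2116 0.1   ]
 [0.4854 0.2329 0.1   ]]
center by posts
```

```bash
python3 - <<'E'
from workcell import *
from h import *
T=camera("top");S=camera("scene")
im=cv2.resize(T["color"][130:225,185:265,::-1],None,fx=7,fy=7,interpolation=cv2.INTER_CUBIC)
im=np.clip(im.astype(float)*4,0,255).astype(np.uint8)   # brighten blacks
for i in range(0,80,10): cv2.putText(im,str(185+i),(i*7,10),0,.35,(0,0,255),1)
for i in range(0,95,10): cv2.putText(im,str(130+i),(0,i*7+4),0,.35,(0,0,255),1)
im=im[:600];cv2.imwrite("pics/rk2.png",im)
im=cv2.resize(S["color"][135:205,345:420,::-1],None,fx=8,fy=8,interpolation=cv2.INTER_CUBIC)
im=np.clip(im.astype(float)*3,0,255).astype(np.uint8)
for i in range(0,75,10): cv2.putText(im,str(345+i),(i*8,10),0,.35,(0,0,255),1)
for i in range(0,70,10): cv2.putText(im,str(135+i),(0,i*8+4),0,.35,(0,0,255),1)
cv2.imwrite("pics/rk3.png",im)
E
```

```text
(no output)
```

View pics/rk2.png

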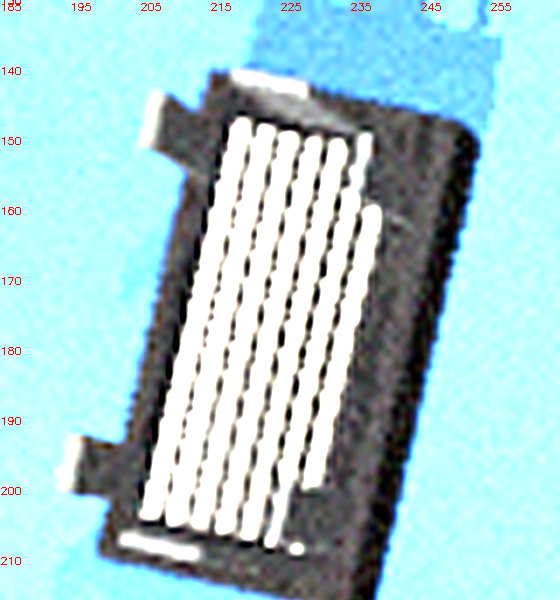

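View pics/rk3.png

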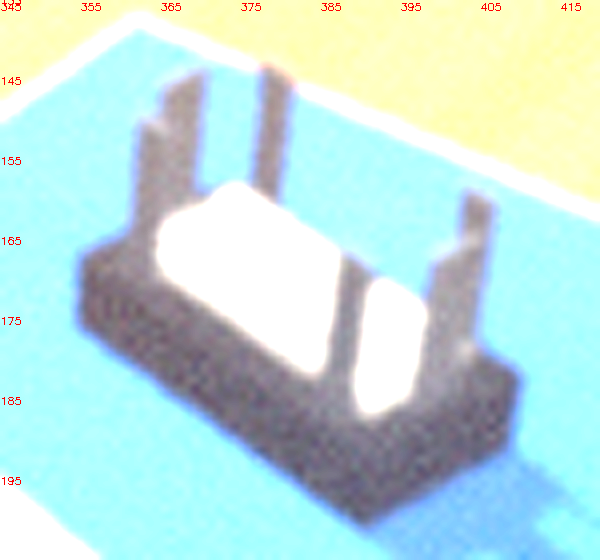

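```bash
python3 - <<'E'
from workcell import *
from h import *
T=camera("top");S=camera("scene")
ang=lambda d:np.degrees(np.arctan2(d[1],d[0])).round(2)
e=onz(T,[(223.7,142.1),(207.9,208.2)],[.128]*2);print("end posts",e.round(4),e.mean(0).round(4),np.linalg.norm(e[0]-e[1]),ang(e[0]-e[1]))
l=onz(T,[(206.7,147.3),(195,196.2)],[.128]*2);print("left posts",l.round(4),l.mean(0).round(4),np.linalg.norm(l[0]-l[1]),ang(l[0]-l[1]))
f=onz(T,[(215.3,140.3),(249.5,147.5),(199,209.3),(236,215.7)],[.045]*4);print("foot",f.round(4),f.mean(0).round(4));print([(np.linalg.norm(f[a]-f[b]).round(4),ang(f[a]-f[b])) for a,b in((0,2),(1,3),(0,1),(2,3))])
# scene: post tops at z=.128
# visible near-edge foot corners z=0 and z=45
g=onz(S,[(355,176),(390.5,200.7),(409.5,191)],[0]*3);print("scene z0",g.round(4),(g[0]+g[2])[:2]/2)
print([(np.linalg.norm(g[a]-g[b]).round(4),ang(g[b]-g[a])) for a,b in((0,1),(1,2))])
E
```

```text
end posts [[0.6216 0.2424 0.128 ]
 [0.4602 0.2788 0.128 ]] [0.5409 0.2606 0.128 ] 0.16544823239889908 -12.71
left posts [[0.6091 0.2844 0.128 ]
 [0.4894 0.3112 0.128 ]] [0.5492 0.2978 0.128 ] 0.12273477471355855 -12.64
foot [[0.6424 0.287  0.045 ]
 [0.6226 0.1955 0.045 ]
 [0.4603 0.3275 0.045 ]
 [0.4438 0.229  0.045 ]] [0.5423 0.2598 0.045 ]
[(np.float64(0.1866), np.float64(-12.52)), (np.float64(0.1819), np.float64(-10.59)), (np.float64(0.0936), np.float64(77.74)), (np.float64(0.0999), np.float64(80.46))]
scene z0 [[0.4499 0.2381 0.    ]
 [0.628  0.2021 0.    ]
 [0.6518 0.2916 0.    ]] [0.55083537 0.2648373 ]
[(np.float64(0.1817), np.float64(-11.43)), (np.float64(0.0926), np.float64(75.09))]
```

The rack centre by the top view is about (0.541, 0.2605) with yaw -12.65°. End posts, side posts and foot all agree. The scene view reads about 8 mm more in x, so I'll check both views again above the rack. Lifting.

Request:
move_arm --motion '[[40,[0,0,-0.1],0],[40,[0,0,-0.3],0],[40,[0,0,-0.7],0],[40,[0,0,-1.2],0],[40,[0,0,-1.7],0],[40,[0,0,-2.3],0],[40,[0,0,-2.9],0],[40,[0,0,-3.4],0],[40,[0,0,-3.8],0],[40,[0,0,-4],0]]'

```text
clock: 18.5
eef_pos: [0.4213, -0.4048, 0.2012]
tool_rot: [-0.122, 0.993, -0.001, 0.001]
ft_force: [0.2, -0.8, -3.9]
grip_width: 0.0586
```

```bash
python3 to.py .541 .2605 .2 167.35; python3 - <<'E'
from workcell import *
from h import *
c=camera("scene");crop(c,"c1_sc",130,130,120,110,5)
E
```

```text
t 18.5 pos [ 0.4213 -0.4048  0.2012] yaw -165.98 j [-44.  24.  10.  76.   0. -58.] F [ 0.2 -0.8 -3.9] M [ 0.   -0.01 -0.  ] w 0.0586
shift [-5.547 12.329  0.013] turn 4.446
```

View pics/c1_sc.png

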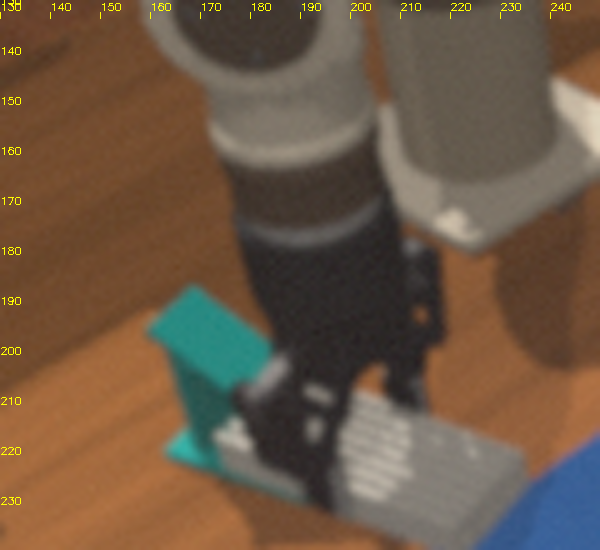

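Held level, 3.9 N. Carrying it over to the rack in two calls.

Request:
move_arm --motion '[[40,[-0.1,0.2,0],0],[40,[-0.25,0.6,0],0.1],[40,[-0.5,1.15,0],0.3],[40,[-0.8,1.8,0],0.6],[40,[-1.1,2.5,0],0.9],[40,[-1.45,3.2,0],1.2],[40,[-1.75,3.9,0],1.5],[40,[-2.05,4.6,0],1.8],[40,[-2.4,5.3,0],2.1],[40,[-2.7,6.0,0],2.4]]'

```text
clock: 19.55
eef_pos: [0.4779, -0.0784, 0.1974]
tool_rot: [0.004, 1.0, 0.001, -0.002]
ft_force: [0.6, 0.5, -3.7]
grip_width: 0.0587
```

```bash
python3 to.py .541 .2605 .2 167.35
```

```text
t 19.55 pos [ 0.4779 -0.0784  0.1974] yaw 179.57 j [-9. 13. -6. 71.  0. -9.] F [ 0.6  0.5 -3.7] M [-0.04  0.01  0.02] w 0.0587
shift [-1.21   6.787 -0.048] turn 2.036
```

Request:
move_arm --motion '[[40,[-0.12,0.75,0],0.25],[40,[-0.25,1.5,0],0.5],[40,[-0.4,2.25,0],0.75],[40,[-0.52,3.0,0],1.0],[40,[-0.65,3.75,0],1.25],[40,[-0.77,4.45,0],1.5],[40,[-0.9,5.15,0],1.7],[40,[-1.0,5.8,0],1.9],[40,[-1.1,6.4,0],2.0],[40,[-1.18,6.84,0],2.05]]'

```text
clock: 20.55
eef_pos: [0.5387, 0.2628, 0.1967]
tool_rot: [0.11, 0.994, -0.001, -0.002]
ft_force: [0.9, 0.3, -3.6]
grip_width: 0.0586
```

Request:
move_arm --motion '[[40,[0,0,0.1],0],[40,[0,0,0.2],0],[40,[0,0,0.35],0],[40,[0,0,0.5],0],[40,[0,0,0.65],0],[40,[0,0,0.8],0],[40,[0,0,0.9],0],[40,[0,0,1.0],0],[40,[0,0,1.0],0],[40,[0,0,1.0],0]]'

```text
clock: 21.55
eef_pos: [0.5408, 0.2607, 0.1494]
tool_rot: [0.11, 0.994, 0.0, 0.0]
ft_force: [-0.3, -0.2, -4.5]
grip_width: 0.0585
```

```bash
python3 to.py .541 .2605 .15 167.35; python3 - <<'E'
from workcell import *
from h import *
c=camera("scene");crop(c,"d1_sc",330,95,110,110,5)
c=camera("top");crop(c,"d1_top",175,120,100,110,5)
E
```

```text
t 21.55 pos [0.5408 0.2607 0.1494] yaw 167.31 j [26. 28.  8. 70.  0. 38.] F [-0.3 -0.2 -4.5] M [ 0.04 -0.06 -0.01] w 0.0585
shift [-0.006 -0.002 -0.012] turn -0.006
```

View pics/d1_sc.png

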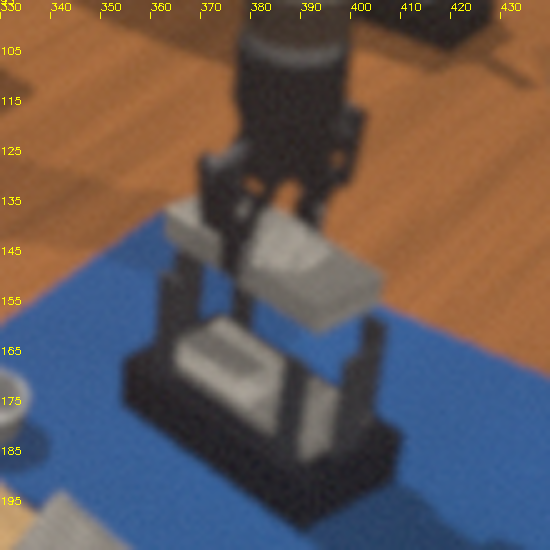

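View pics/d1_top.png

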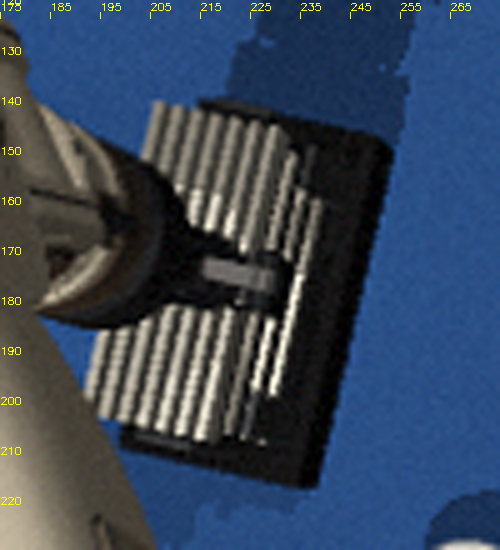

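```bash
python3 - <<'E'
from workcell import *
from h import *
T=camera("top");S=camera("scene")
cr=lambda c,x0,y0,w,h,s,n:cv2.imwrite(n,cv2.resize(np.clip(c["color"][y0:y0+h,x0:x0+w,::-1].astype(float)*2,0,255).astype(np.uint8),None,fx=s,fy=s,interpolation=cv2.INTER_CUBIC))
cr(T,185,130,75,85,7,"pics/d2t.png");cr(S,350,120,70,75,8,"pics/d2s.png")
f=onz(T,[(206,140.5),(230,146),(191.7,200),(216,208)],[.1734]*4);print(f.round(4),f.mean(0).round(4))
k,s=np.cos(np.radians(-12.65)),np.sin(np.radians(-12.65))
C=np.array([.541,.2605,0])
P=lambda c,z,pts:proj(c,[C+[a*k-b*s,a*s+b*k,z] for a,b in pts]).round(1).tolist()
q=((.075,.03),(.075,-.03),(-.075,.03),(-.075,-.03))
print("pred top fin-tops",P(T,.1734,q));print("pred scene fintops",P(S,.1734,q));print("pred scene under",P(S,.1494,q))
print("pred posts inner top scene (73,-35),(51,-35),(-51,-35),(-73,-35)",P(S,.128,((.073,-.035),(.051,-.035),(-.051,-.035),(-.073,-.035))))
print("foot z0 scene",P(S,0,((.095,.05),(.095,-.05),(-.095,-.05))),"z45",P(S,.045,((.095,.05),(.095,-.05),(-.095,-.05))))
E
```

```text
[[0.6171 0.2725 0.1734]
 [0.6036 0.2152 0.1734]
 [0.4776 0.3039 0.1734]
 [0.459  0.246  0.1734]] [0.5393 0.2594 0.1734]
pred top fin-tops [[205.7, 139.0], [230.2, 144.3], [190.7, 201.4], [215.3, 207.0]]
pred scene fintops [[405.7, 149.4], [393.1, 155.6], [374.7, 130.6], [362.1, 136.0]]
pred scene under [[404.8, 155.4], [392.3, 161.6], [374.1, 136.4], [361.7, 141.9]]
pred posts inner top scene (73,-35),(51,-35),(-51,-35),(-73,-35) [[390.1, 167.1], [385.4, 164.1], [364.8, 150.5], [360.6, 147.7]]
foot z0 scene [[407.3, 190.6], [387.5, 201.7], [351.4, 175.4]] z45 [[409.0, 180.7], [388.9, 191.6], [352.0, 165.5]]
```

View pics/d2t.png

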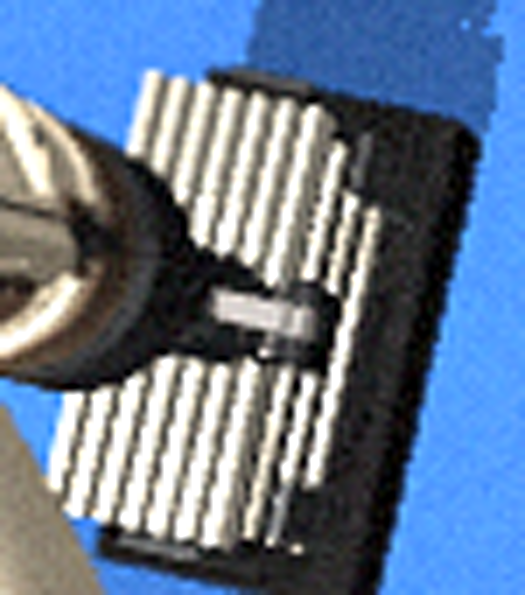

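View pics/d2s.png

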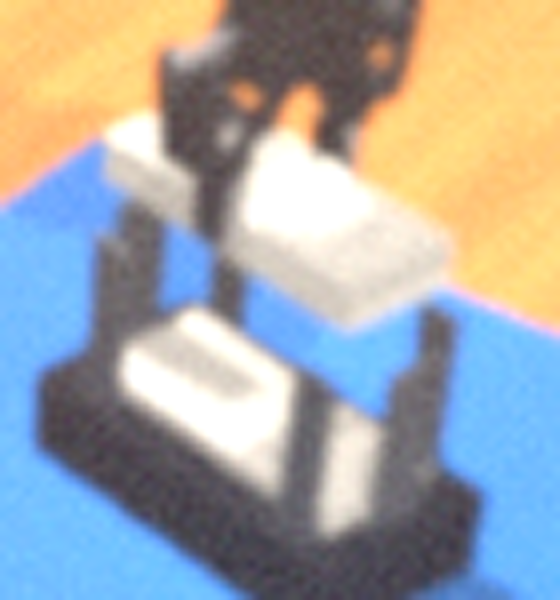

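```bash
python3 - <<'E'
from workcell import *
from h import *
S=camera("scene")
k,s=np.cos(np.radians(-12.65)),np.sin(np.radians(-12.65))
C=np.array([.541,.2605,0])
for z in(.056,.066,.076,.086,.096,.106):print(z,proj(S,[C+[a*k-b*s,a*s+b*k,z] for a,b in((-.075,-.03),(-.075,.03))]).round(1).tolist())
E
```

```text
0.056 [[360.0, 163.7], [372.0, 158.0]]
0.066 [[360.1, 161.4], [372.2, 155.7]]
0.076 [[360.3, 159.1], [372.4, 153.5]]
0.086 [[360.5, 156.9], [372.7, 151.2]]
0.096 [[360.7, 154.5], [372.9, 148.9]]
0.106 [[360.9, 152.2], [373.1, 146.6]]
```

Request:
move_arm --motion '[[40,[-0.02,0,0.05],0],[40,[-0.02,0,0.12],0],[40,[-0.02,0,0.2],0],[40,[-0.02,0,0.28],0],[40,[-0.02,0,0.36],0],[40,[-0.02,0,0.44],0],[40,[-0.02,0,0.52],0],[40,[-0.02,0,0.6],0],[40,[-0.02,0,0.65],0],[40,[-0.02,0,0.68],0]]'

```text
clock: 22.8
eef_pos: [0.5415, 0.2603, 0.1149]
tool_rot: [0.11, 0.994, -0.0, -0.0]
ft_force: [-0.4, 1.2, -4.3]
grip_width: 0.0584
```

```bash
python3 to.py .542 .2605 .11 167.35; python3 - <<'E'
from workcell import *
from h import *
T=camera("top");S=camera("scene")
cr=lambda c,x0,y0,w,h,s,n:cv2.imwrite(n,cv2.resize(np.clip(c["color"][y0:y0+h,x0:x0+w,::-1].astype(float)*2,0,255).astype(np.uint8),None,fx=s,fy=s,interpolation=cv2.INTER_CUBIC))
cr(S,350,125,70,75,8,"pics/e1s.png");cr(T,185,130,75,85,7,"pics/e1t.png")
E
```

```text
t 22.8 pos [0.5415 0.2603 0.1149] yaw 167.31 j [26. 29.  5. 66.  0. 38.] F [-0.4  1.2 -4.3] M [ 0.05  0.04 -0.04] w 0.0584
shift [-0.009  0.005  0.099] turn -0.006
```

View pics/e1s.png

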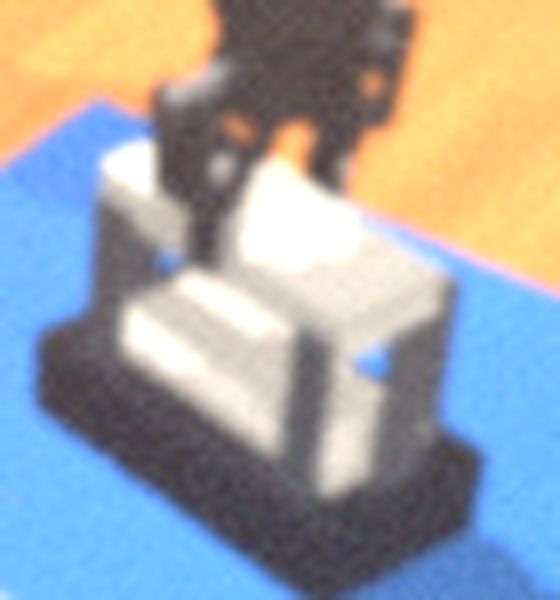

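View pics/e1t.png

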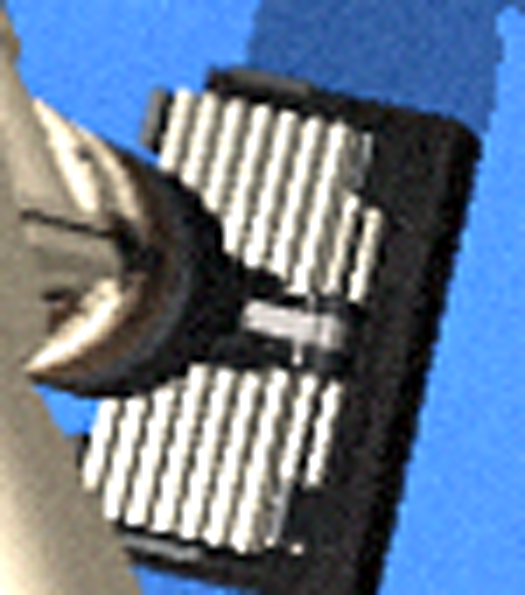

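It is between the posts with no side force. The scene view still shows a gap of several centimetres, with the pile top at roughly 60–70 mm. Continuing down slowly.

Request:
move_arm --motion '[[40,[0,0,0.05],0],[40,[0,0,0.1],0],[40,[0,0,0.15],0],[40,[0,0,0.2],0],[40,[0,0,0.25],0],[40,[0,0,0.3],0],[40,[0,0,0.35],0],[40,[0,0,0.4],0],[40,[0,0,0.44],0],[40,[0,0,0.46],0]]'

```text
clock: 23.9
eef_pos: [0.5415, 0.2603, 0.092]
tool_rot: [0.11, 0.994, -0.0, -0.0]
ft_force: [-0.3, 0.2, -3.9]
grip_width: 0.0587
```

```bash
python3 to.py .542 .2605 .08 167.35; python3 - <<'E'
from workcell import *
from h import *
T=camera("top");S=camera("scene")
cr=lambda c,x0,y0,w,h,s,n:cv2.imwrite(n,cv2.resize(np.clip(c["color"][y0:y0+h,x0:x0+w,::-1].astype(float)*2,0,255).astype(np.uint8),None,fx=s,fy=s,interpolation=cv2.INTER_CUBIC))
cr(S,350,125,70,75,8,"pics/e2s.png")
E
```

```text
t 23.9 pos [0.5415 0.2603 0.092 ] yaw 167.31 j [26. 30.  3. 63. -0. 38.] F [-0.3  0.2 -3.9] M [-0.01  0.02 -0.03] w 0.0587
shift [-0.009  0.005  0.24 ] turn -0.006
```

View pics/e2s.png

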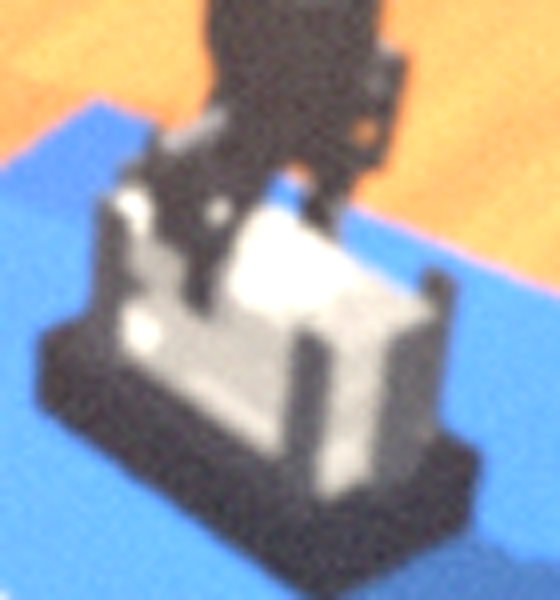

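Close now; going 1 mm per row.

Request:
move_arm --motion '[[40,[0,0,0.02],0],[40,[0,0,0.04],0],[40,[0,0,0.06],0],[40,[0,0,0.08],0],[40,[0,0,0.1],0],[40,[0,0,0.12],0],[40,[0,0,0.14],0],[40,[0,0,0.16],0],[40,[0,0,0.18],0],[40,[0,0,0.2],0]]'

```text
clock: 25.0
eef_pos: [0.5417, 0.2604, 0.0822]
tool_rot: [0.11, 0.994, 0.0, 0.0]
ft_force: [-0.3, 0.9, -4.3]
grip_width: 0.0587
```

```bash
python3 to.py .542 .2605 .07 167.35
```

```text
t 25.0 pos [0.5417 0.2604 0.0822] yaw 167.31 j [26. 31.  3. 62. -0. 38.] F [-0.3  0.9 -4.3] M [-0.02  0.02 -0.02] w 0.0587
shift [-0.006  0.003  0.245] turn -0.006
```

Request:
move_arm --motion '[[40,[0,0,0.02],0],[40,[0,0,0.04],0],[40,[0,0,0.06],0],[40,[0,0,0.08],0],[40,[0,0,0.1],0],[40,[0,0,0.12],0],[40,[0,0,0.14],0],[40,[0,0,0.15],0],[40,[0,0,0.16],0],[40,[0,0,0.16],0]]'

```text
clock: 26.0
eef_pos: [0.5416, 0.2604, 0.0742]
tool_rot: [0.11, 0.994, -0.0, -0.0]
ft_force: [-0.2, 0.3, -3.6]
grip_width: 0.059
```

```bash
python3 to.py .542 .2605 .07 167.35
```

```text
t 26.0 pos [0.5416 0.2604 0.0742] yaw 167.31 j [26. 31.  2. 61. -0. 38.] F [-0.2  0.3 -3.6] M [ 0.04 -0.01 -0.02] w 0.059
shift [-0.007  0.004  0.085] turn -0.006
```

Request:
move_arm --motion '[[40,[0,0,0.02],0],[40,[0,0,0.04],0],[40,[0,0,0.06],0],[40,[0,0,0.08],0],[40,[0,0,0.1],0],[40,[0,0,0.12],0],[40,[0,0,0.14],0],[40,[0,0,0.14],0],[40,[0,0,0.14],0],[40,[0,0,0.14],0]]'

```text
clock: 27.0
eef_pos: [0.5417, 0.2604, 0.0674]
tool_rot: [0.11, 0.994, 0.0, 0.0]
ft_force: [-0.6, 0.9, -4.6]
grip_width: 0.0587
```

```bash
python3 to.py .542 .2605 .065 167.35; python3 - <<'E'
from workcell import *
from h import *
S=camera("scene")
cr=lambda c,x0,y0,w,h,s,n:cv2.imwrite(n,cv2.resize(np.clip(c["color"][y0:y0+h,x0:x0+w,::-1].astype(float)*2,0,255).astype(np.uint8),None,fx=s,fy=s,interpolation=cv2.INTER_CUBIC))
cr(S,350,125,70,75,8,"pics/e3s.png")
E
```

```text
t 27.0 pos [0.5417 0.2604 0.0674] yaw 167.31 j [26. 32.  2. 60. -0. 38.] F [-0.6  0.9 -4.6] M [-0.02  0.   -0.01] w 0.0587
shift [-0.005  0.003  0.047] turn -0.006
```

View pics/e3s.png

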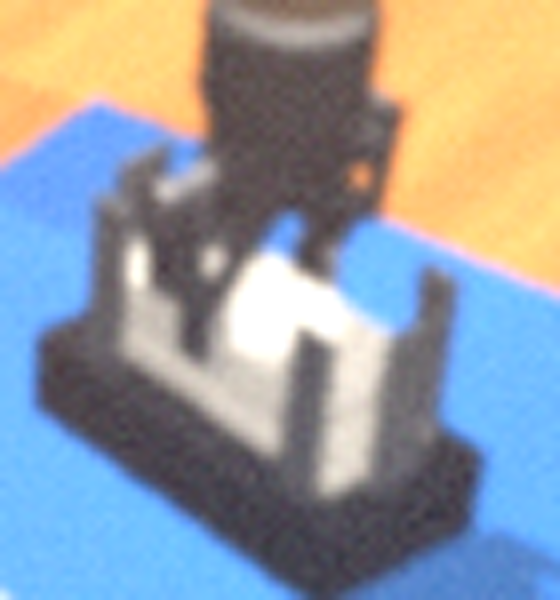

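Still free-hanging at -4.6 N, almost down. Continuing at 1 mm per row.

Request:
move_arm --motion '[[40,[0,0,0.02],0],[40,[0,0,0.04],0],[40,[0,0,0.06],0],[40,[0,0,0.08],0],[40,[0,0,0.1],0],[40,[0,0,0.1],0],[40,[0,0,0.1],0],[40,[0,0,0.1],0],[40,[0,0,0.1],0],[40,[0,0,0.1],0]]'

```text
clock: 28.05
eef_pos: [0.5417, 0.2604, 0.0624]
tool_rot: [0.11, 0.994, 0.0, 0.0]
ft_force: [-0.3, -0.6, -4.3]
grip_width: 0.0588
```

```bash
python3 to.py .542 .2605 .06 167.35
```

```text
t 28.05 pos [0.5417 0.2604 0.0624] yaw 167.31 j [26. 32.  1. 59. -0. 38.] F [-0.3 -0.6 -4.3] M [-0.05  0.   -0.04] w 0.0588
shift [-0.005  0.003  0.047] turn -0.006
```

Request:
move_arm --motion '[[40,[0,0,0.02],0],[40,[0,0,0.04],0],[40,[0,0,0.06],0],[40,[0,0,0.08],0],[40,[0,0,0.1],0],[40,[0,0,0.1],0],[40,[0,0,0.1],0],[40,[0,0,0.1],0],[40,[0,0,0.1],0],[40,[0,0,0.1],0]]'

```text
clock: 29.05
eef_pos: [0.5417, 0.2604, 0.0574]
tool_rot: [0.11, 0.994, 0.0, 0.0]
ft_force: [0.2, 1.2, -4.8]
grip_width: 0.0586
```

```bash
python3 to.py .542 .2605 .055 167.35
```

```text
t 29.05 pos [0.5417 0.2604 0.0574] yaw 167.31 j [26. 32.  1. 59. -0. 38.] F [ 0.2  1.2 -4.8] M [-0.03  0.01 -0.01] w 0.0586
shift [-0.005  0.002  0.048] turn -0.006
```

Request:
move_arm --motion '[[40,[0,0,0.01],0],[40,[0,0,0.02],0],[40,[0,0,0.03],0],[40,[0,0,0.04],0],[40,[0,0,0.05],0],[40,[0,0,0.06],0],[40,[0,0,0.06],0],[40,[0,0,0.06],0],[40,[0,0,0.06],0],[40,[0,0,0.06],0]]'

```text
clock: 30.05
eef_pos: [0.5417, 0.2604, 0.0545]
tool_rot: [0.11, 0.994, 0.0, 0.0]
ft_force: [-1.0, -0.4, 1.8]
grip_width: 0.0585
```

```bash
python3 to.py .542 .2605 .055 167.35; python3 - <<'E'
from workcell import *
from h import *
S=camera("scene")
cr=lambda c,x0,y0,w,h,s,n:cv2.imwrite(n,cv2.resize(np.clip(c["color"][y0:y0+h,x0:x0+w,::-1].astype(float)*2,0,255).astype(np.uint8),None,fx=s,fy=s,interpolation=cv2.INTER_CUBIC))
cr(S,350,125,70,75,8,"pics/e4s.png")
E
```

```text
t 30.05 pos [0.5417 0.2604 0.0545] yaw 167.31 j [26. 32.  1. 58. -0. 38.] F [-1.  -0.4  1.8] M [-0.25  0.4   0.06] w 0.0585
shift [-0.005  0.003 -0.01 ] turn -0.006
```

View pics/e4s.png

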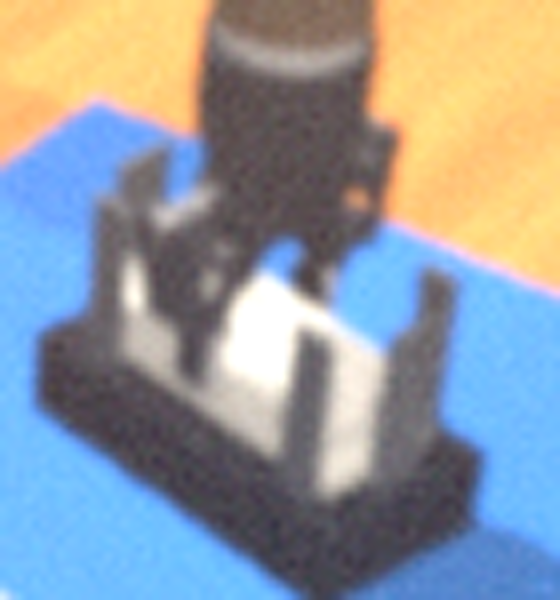

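Touched the pile: the vertical force went from -4.3 to +1.8 N, about 6 N of contact, with the heatsink level and between the posts. I'll press 1 mm more to seat it, then open and back off.

Request:
move_arm --motion '[[40,[0,0,0.01],0],[40,[0,0,0.02],0],[40,[0,0,0.02],0],[40,[0,0,0.02],0],[40,[0,0,0.02],0],[40,[0,0,0.02],0],[40,[0,0,0.02],0],[40,[0,0,0.02],0],[40,[0,0,0.02],0],[40,[0,0,0.02],0]]'

```text
clock: 31.1
eef_pos: [0.5417, 0.2604, 0.0534]
tool_rot: [0.11, 0.994, 0.0, 0.0]
ft_force: [-2.8, -1.1, 5.1]
grip_width: 0.0584
```

```bash
python3 to.py .542 .2605 .055 167.35
```

```text
t 31.1 pos [0.5417 0.2604 0.0534] yaw 167.32 j [26. 32.  1. 58.  0. 38.] F [-2.8 -1.1  5.1] M [-0.37  0.51  0.03] w 0.0584
shift [-0.005  0.002 -0.033] turn -0.005
```

Request:
move_arm --motion '[[40,[0,0,-0.02],0],[62,[0,0,-0.03],0],[66,[0,0,-0.03],0],[75,[0,0,-0.03],0],[85,[0,0,-0.03],0],[85,[0,0,-0.03],0],[85,[0,0,-0.03],0],[85,[0,0,-0.2],0],[85,[0,0,-0.5],0],[85,[0,0,-0.9],0]]'

```text
clock: 32.1
eef_pos: [0.541, 0.2601, 0.0984]
tool_rot: [0.11, 0.994, -0.0, -0.001]
ft_force: [-0.2, 1.2, 0.7]
grip_width: 0.0848
```

Request:
move_arm --motion '[[85,[0,0,-0.4],0],[85,[0,0,-0.9],0],[85,[0,0,-1.4],0],[85,[0,0,-1.9],0],[85,[0,0,-2.2],0],[85,[0.6,0,-2.2],0],[85,[1.3,0,-2.2],0],[85,[2.0,0,-2.2],0],[85,[2.7,0,-2.2],0],[85,[3.2,0,-2.2],0]]'

```text
clock: 33.1
eef_pos: [0.3836, 0.2957, 0.2092]
tool_rot: [0.11, 0.994, 0.0, 0.0]
ft_force: [0.3, -0.2, 0.1]
grip_width: 0.085
```

```bash
python3 to.py .542 .2605 .2 167.35; python3 - <<'E'
from workcell import *
from h import *
T=camera("top");S=camera("scene")
cr=lambda c,x0,y0,w,h,s,n:cv2.imwrite(n,cv2.resize(np.clip(c["color"][y0:y0+h,x0:x0+w,::-1].astype(float)*2,0,255).astype(np.uint8),None,fx=s,fy=s,interpolation=cv2.INTER_CUBIC))
cr(S,350,125,70,75,8,"pics/f1s.png");cr(T,185,130,75,85,7,"pics/f1t.png")
cv2.imwrite("pics/f_top.png",T["color"][:,:,::-1])
E
```

```text
t 33.1 pos [0.3836 0.2957 0.2092] yaw 167.36 j [38. 13. -5. 73.  0. 50.] F [ 0.3 -0.2  0.1] M [0.03 0.01 0.02] w 0.085
shift [-3.245  0.006  0.184] turn 0.001
```

View pics/f1s.png

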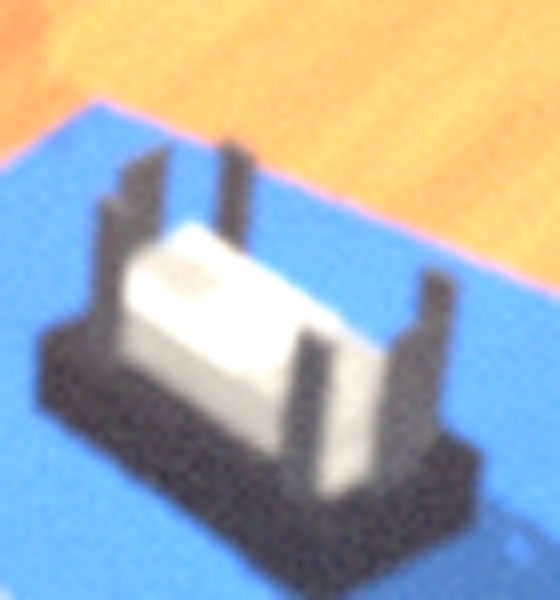

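View pics/f1t.png

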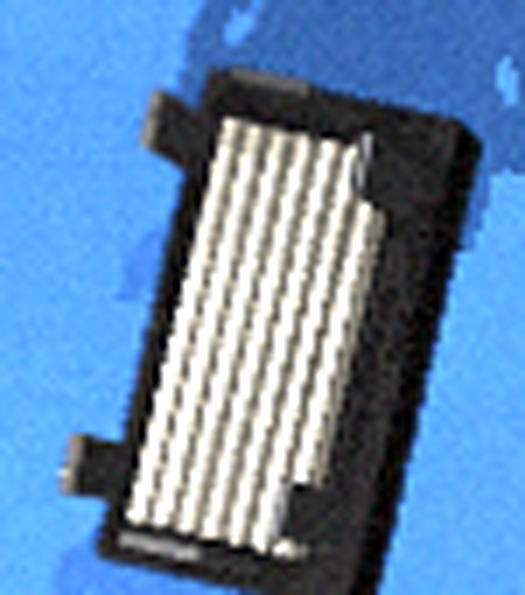

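View pics/f_top.png

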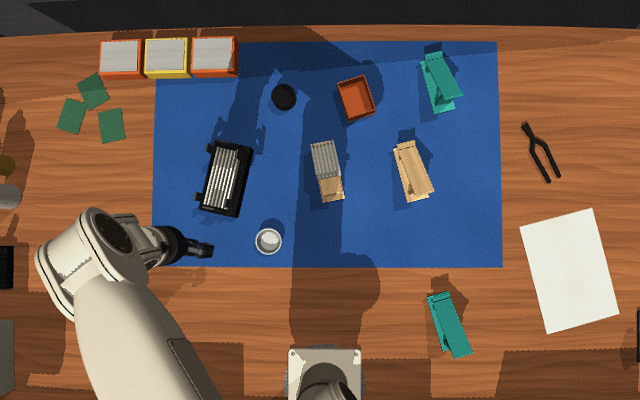

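```bash
python3 - <<'E'
from workcell import *
from h import *
T=camera("top")
k,s=np.cos(np.radians(-12.65)),np.sin(np.radians(-12.65))
f=onz(T,[(217,146.8),(203,204.3),(235.5,150),(224.5,209)],[.080]*4)-[.541,.2605,0]
print(np.c_[f[:,0]*k+f[:,1]*s,-f[:,0]*s+f[:,1]*k].round(4)); d=f[0]-f[1]; print(np.degrees(np.arctan2(d[1],d[0])))
E
```

```text
[[ 0.0733  0.0285]
 [-0.0775  0.0293]
 [ 0.0754 -0.0202]
 [-0.0769 -0.0276]]
-12.933987296375388
```

The last check puts the heatsink about 2 mm off centre along the rack and 1 mm across, square within 0.5°. The bystanders look unmoved and the robot is clear.

```bash
python3 -c "
from workcell import *
print(job_done())"
```

```text
the job is handed in; nothing more can be done
None
```

The long heatsink is on top of the pile in the stock rack, fins up and released. I handed the job in at about 33 s of the 48 s allowed; no verdict was reported.

**What I did**
- The tool could not tilt, so I could not grip square to the slope as asked. I gripped the heatsink across its width with the fingers vertical while it was still tilted, and lifted it clear of the rest.
- I set it down gently on an empty patch of the bench so it pivoted flat in the pads, with about 20 N of contact force at most. I let go there and gripped it again at its centre.
- I carried it level to the rack and lowered it slowly, the last 3 mm at about half a millimetre per row. It touched the pile at about 55 mm tool height. I pressed 1 mm more to seat it (about 9 N in all), then opened and backed off.

**Last checks**
- **Position:** in the top view, the heatsink is about 2 mm off centre along the rack and 1 mm across. It is square to the rack within about 0.5°.
- **Flatness:** it looks flat in both pictures, but I did not measure the angle.
- **Bystanders:** the short heatsink, reel, bin and tin look unmoved in the top view, though I did not measure them. The robot touches nothing.

**Disagreement**
- The scene camera placed the rack and the heatsink up to 8–10 mm further along x than the top camera did.
- In each view the heatsink lined up with the guide posts, so I used those relative positions.

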